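# Sterilise the small tumbler

### The arm

A 6-joint arm with a two-finger parallel gripper is mounted at the origin on a cart in front of the work surface, level with it; the furniture and walls round the work are solid. World frame = base frame: x ahead of the robot, y to its left, z up, the work surface at z = 0. Lengths are in m, angles in rad, forces in N, time in s.
With the tool pointing down it reaches from about 0.325 to 0.925 m from the base axis. Payload 3.1 kg.
Tool frame: the origin (TCP) lies midway between the tips of the shut fingers; the grasp point (between the pads) lies 19 mm behind it; z points along the fingers, y is the line along which they close (so a half turn about z gives the same grasp; the last joint's range is limited). The gripper opens to 85 mm and grips with 20 to 120 N. Pads are 22 mm wide; open, the fingers measure 114 mm over their backs; the gripper's body (76 mm by 85 mm) begins 54 mm behind the grasp point. The pads swing forward as they close: fully open they stand 13 mm farther back than shut.
Start: joints at [-1.253, 0.217, 1.613, -0, 1.311, -0.112], TCP at [0.26, -0.568, 0.231] pointing down, gripper open.
Joint ranges: [-2.75, 2.75], [-0.78, 2.1], [0.31, 2.55], [-1.13, 4.27], [0.13, 2.63], [-2.58, 2.58]. Speed limits (rad/s): [2.79, 2.79, 3.14, 3.14, 3.14, 3.14].

### API

Orientations are given as a unit quaternion [w, x, y, z].
In Python, from station import get_obs, grab_frame, finish_job gives the robot as it stands.
- The arm moves only by the tool arm_command, never from a script. Its argument "deltas" is a list of rows, each a list of 3 entries, a list of its own where there are three numbers: the gripper command: -1 is fully open, 1 is shut, values between are in proportion, then the shift along the world's x, y, z in cm, then the turn, a rotation vector about the world's x, y, z in rad. A call has exactly 10 rows; each row shifts and turns the commanded pose from where the row before left it; what a row does not reach is not made up. A row lasts 1/12 s, in which the tool goes at most 41.7 mm and 7.16 degrees, less where a joint would pass 70% of its speed; a pose out of reach is approached as far as the arm can. A call with a gripper value outside its range is refused whole. The fingers move at their own pace and stop on an object; "squeeze" is the grip in N (left out, the last holds). Time passes only in rows, so rows that do not move let the fingers close, or fill a call up. It gives the time, the measured TCP pose, the force, the opening and the grip force at its end, in the units of the state.
- get_obs(): the state, without advancing time (a new reading comes with each control period).
- grab_frame(name): name is "side" or "top"; returns a dict with "color" (420x560x3 uint8, red, green, blue), "fx", "fy", "cx", "cy" (pixels), "origin" and "rotation" of the camera in the world. Camera axes: x right, y down, z forward; pixel columns grow to the right and rows downward; lengths in m; the calibration is good to about 2 mm. A picture is of the moment at which its call begins. There is no depth.
- finish_job(): hands the job in; it is judged then, once.
The state is a dict: "time_s": time; "q": joint angles; "qd": joint speeds; "tau": joint torques, N m; "tool_pos": TCP position; "tool_rot": TCP orientation; "ft_force": force on the tool from outside, world axes, zero at the start; "ft_torque": the same for the moment, N m; "gripper_width": opening from 0.0 (shut) to 1.0 (fully open); "gripper_force": force on a finger pad.
Only numpy, scipy, OpenCV 4.12 (cv2) and the standard library are available. Lean on these libraries where they do the work, as an engineer would, in place of code of your own. Each camera call takes 0.05 s, during which the arm holds its last target. There are 200 camera calls.

### The job

Stand the small tumbler upright in the steriliser's open drawer, setting it down rather than dropping it, and push the drawer fully shut. Then switch the steriliser on: feel along its back for the toggle, which sits at the left (off), and flip it over to the right, without forcing it against its stop. Leave the other things where they stand.

Things in the scene. Friction and masses are not known exactly. Their poses are not given: they have to be found in the camera images.
- glass_small_mid (a point): the small clear tumbler to be sterilised, the smallest of the glasses: 48 mm across the rim, 38 mm at the foot (about 43 mm half-way up), 61 mm tall, 70 g, upright and loose. This point is its centre, half-way up (30.5 mm over what it stands on); z up along its axis
- glass_small: the same tumbler; origin at the centre of its foot
- steriliser: steel countertop steriliser, fixed, a hollow box 130 mm deep (x), 180 mm wide (y), 95 mm high, with a drawer in its front. Origin: centre of its underside, on the worktop; x points from its front to its back, y to its left as the robot sees it, z up. Front face at x = -65 mm, back at x = +65 mm. Turned up to 0.15 rad from square to the robot
- drawer_floor (a point): middle of the drawer's inner floor (its top side), 16 mm above the worktop, moving with the drawer; axes as the steriliser's. Inside: x = -53 to +49 mm, y = -74 to +74 mm from here; side and rear walls 32 mm high, front panel 56 mm over the floor. Drawer shut: 12 mm in front of the steriliser's centre. Only what is in front of the box's front face is open to the sky
- drawer_front (a point): middle of the outer face of the drawer's front panel, 57 mm above the worktop; moves with the drawer. The panel is 12 mm thick, 176 mm wide and spans 6 to 84 mm above the worktop. A black grip lip, 110 mm wide, stands 13 mm out from it, 72 to 80 mm above the worktop. Push along the steriliser's +x to shut
- drawer (a joint): how far the drawer is open (m): 0 shut flush with the box, 0.085 fully open. Slides with about 1.5 N of friction, no latch; starts open
- rear_strip (a point): middle of the steriliser's back face, 55 mm above the worktop. The toggle sits on the back at this height, up to 60 mm left or right of here: where is not reported, feel for it (or look) from above. Its steel bat, 9 mm thick, points level backward to 39 mm behind the face, pivoting 6 mm behind it, on a plate 30x24x3 mm with a round collar 15 mm across, 9 mm proud of the face
- switch (a joint): angle of the toggle bat (rad): -0.4 = off, resting to the left as the robot sees it (steriliser's +y); 0 straight back; +0.4 = on, resting to the right. A spring holds it either side: some 3 to 5 N at the tip moves it off its rest, the force falls to nothing at the centre, and past that it snaps over by itself. Pushing it on against its end stop soon exceeds the 20 N it bears
- glass_waisted: waisted clear glass tumbler, 62 mm across, 86 mm tall; a bystander, loose; origin at the centre of its underside
- salt_mill: small salt shaker, grey and clear, 44 mm across, 90 mm tall; a bystander, loose; origin at the centre of its underside
- spice_jar: slim spice jar with a pale cap, 44 mm across, 109 mm tall; a bystander, loose; origin at the centre of its underside
- cup: small cream cup with a handle, 63x87 mm, 52 mm tall; a bystander, loose; origin at the centre of its underside
- teaspoon: metal teaspoon lying flat, 130x26x11 mm; a bystander, loose; origin at the centre of its underside

How it is judged:
By the outcome, as a careful person would: the job done as asked, in the order asked, and still so for the second after the job is handed in, with the robot touching nothing.
It also fails if it takes over 64 s, if anything falls off the work surface, if the arm or the gripper's body presses on something with over 40 N, if the wrist force passes 120 N, or if a joint passes its speed limit or range.

## Working session

There is one attempt and no reset: what is moved stays moved. The work goes in short steps, Python scripts to look and compute and a tool call to move; the robot and the scene stay as the last step left them, time stands still between calls to the robot, and variables do not carry over. Pictures are saved under pics/ and viewed, at most 10 in all, crops included, and the job is handed in when it is done.

Besides the shell and the picture viewer there is one more tool, called after ">>>" as name(argument=value, ...), one argument or row to a line, values as JSON. arm_command: Moves the arm, as the interface text tells. Its arguments: {"type":"object","properties":{"deltas":{"type":"array"},"squeeze":{"type":"number"}},"required":["deltas"]}

```bash
mkdir -p pics; python3 - <<'E'
from station import *
import cv2, json
o=get_obs(); print(o)
for n in("top","side"):
    f=grab_frame(n); cv2.imwrite(f"pics/{n}0.png",cv2.resize(f["color"][:,:,::-1],(800,600),interpolation=cv2.INTER_CUBIC))
    print(n,f["fx"],f["fy"],f["cx"],f["cy"],f["origin"],f["rotation"])
E
```

```text
{'time_s': 0.0, 'q': array([-1.25322715e+00,  2.17772512e-01,  1.61491276e+00,  9.12578301e-06,
        1.31128244e+00, -1.12185522e-01]), 'qd': array([ 0.00122653,  0.00038629, -0.00108325,  0.00138389, -0.00080278,
        0.00071333]), 'tau': array([-2.22315794e-05, -3.96844053e+01, -3.03854942e+01, -2.18882283e-04,
        9.56554664e-03, -4.33406782e-06]), 'tool_pos': array([ 0.26018396, -0.56738737,  0.22996804]), 'tool_rot': array([-1.18172376e-03,  9.77002116e-01,  2.13226300e-01, -1.17349703e-04]), 'ft_force': array([-0.73739239, -0.91458294,  0.21328263]), 'ft_torque': array([ 0.01553963,  0.01067257, -0.05708614]), 'gripper_force': 0.0, 'gripper_width': 1.00147500404818}
top 513.4561904675526 513.4561904675526 280.3302039274261 211.8482719979436 [-0.10129364  0.29953298  1.47791135] [ 0.13831953 -0.57333622  0.78426757 -0.1925556 ]
side 476.4020371890142 476.4020371890142 277.2494077861213 213.0676533710307 [ 0.57559032 -1.01826066  0.90962401] [-0.44219872  0.89686704  0.00911788 -0.00258172]
```

View pics/top0.png

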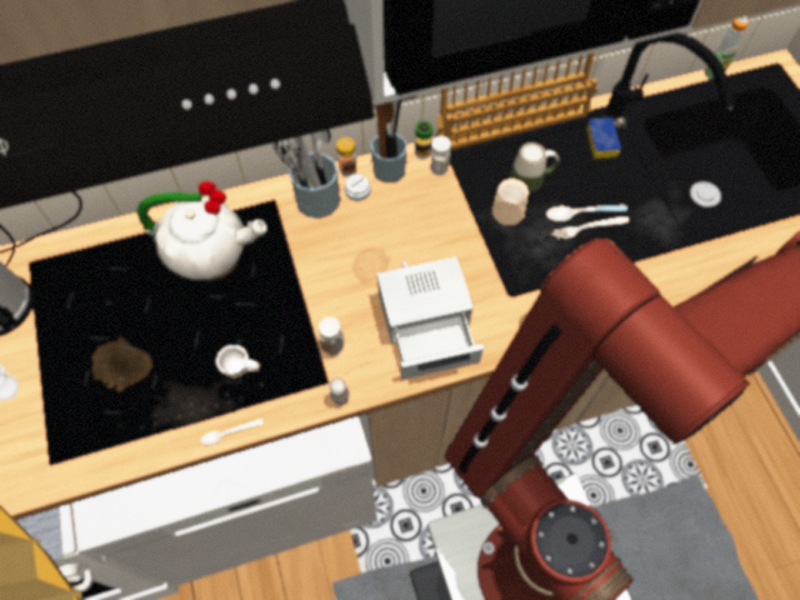

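View pics/side0.png

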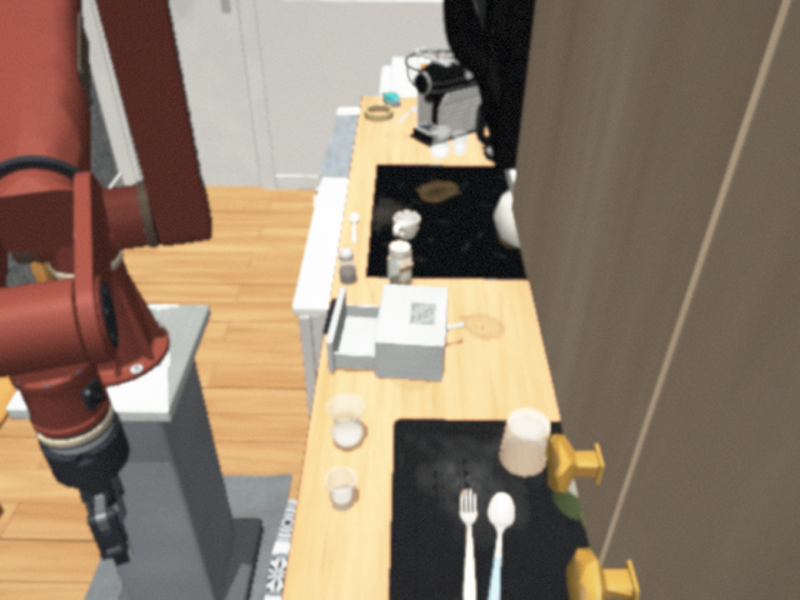

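The top view shows the steriliser at about (425,310), its drawer open toward the robot, and the toggle tip near (405,265). The side view shows two clear glasses: the waisted one at (346,420) and the small one at (341,487). The toggle is at about (455,326). Next I'll enlarge crops of both views.

```bash
cat > h.py <<'E'
import numpy as np, cv2
from scipy.spatial.transform import Rotation as R
from station import *
def rot(q): return R.from_quat([q[1],q[2],q[3],q[0]]).as_matrix() if np.size(q)==4 else np.array(q)
def ray(f,u,v,z):
    d=rot(f["rotation"])@[(u-f["cx"])/f["fx"],(v-f["cy"])/f["fy"],1]
    o=np.array(f["origin"]); return o+d*(z-o[2])/d[2]
def px(f,p):
    c=rot(f["rotation"]).T@(np.array(p)-f["origin"]); return np.array([f["fx"]*c[0]/c[2]+f["cx"],f["fy"]*c[1]/c[2]+f["cy"]])
def crop(f,u0,v0,w,h,name,s):
    cv2.imwrite(name,cv2.resize(f["color"][v0:v0+h,u0:u0+w,::-1],None,fx=s,fy=s,interpolation=cv2.INTER_CUBIC))
E
python3 - <<'E'
from h import *
s=grab_frame("side"); t=grab_frame("top")
crop(s,210,190,130,180,"pics/s1.png",4) if 0 else crop(s,205,185,160,180,"pics/s1.png",3.3)
crop(t,255,170,90,100,"pics/t1.png",6)
for n,(u,v) in {"small":(341,487),"waist":(346,430)}.items(): print(n,ray(s,u*.7,v*.7,0.03))
E
```

```text
small [ 0.47947524 -0.34595765  0.03      ]
waist [ 0.47820023 -0.2273061   0.03      ]
```

View pics/s1.png

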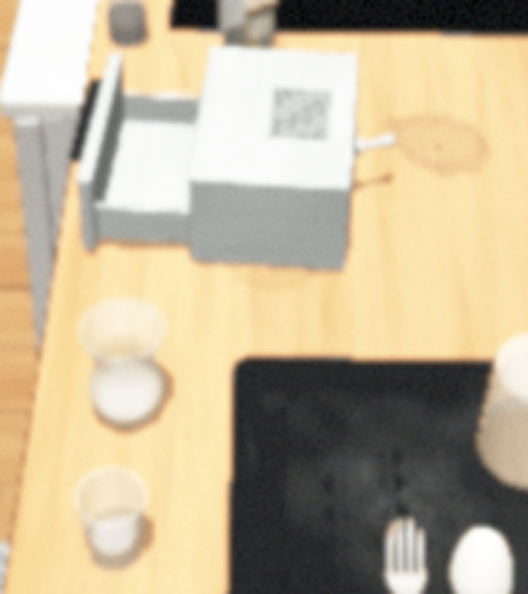

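View pics/t1.png

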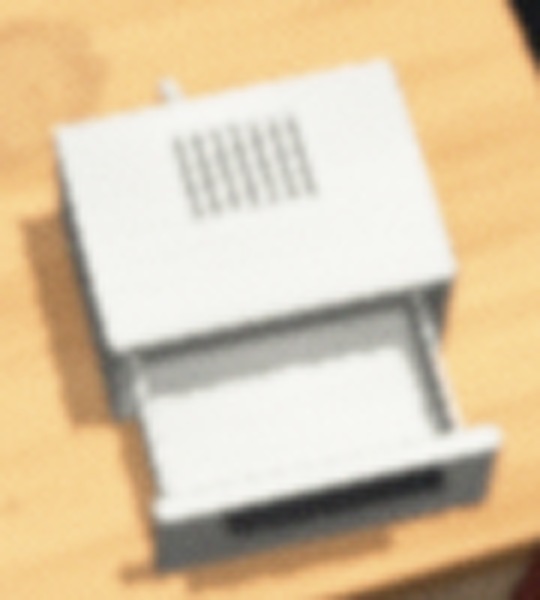

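```bash
python3 - <<'E'
from h import *
s=grab_frame("side"); t=grab_frame("top")
S=lambda u,v,z: ray(s,205+u/3.3,185+v/3.3,z); T=lambda u,v,z: ray(t,255+u/6,170+v/6,z)
from scipy.optimize import least_squares
obs=[(s,205,185,3.3,[(210,47),(357,53),(352,187),(190,180)],),(t,255,170,6,[(112,352),(57,130),(388,62),(455,270)])]
loc=[(-.065,.09),(.065,.09),(.065,-.09),(-.065,-.09)]
def W(p,l,z): c,sn=np.cos(p[2]),np.sin(p[2]); return np.array([p[0]+c*l[0]-sn*l[1],p[1]+sn*l[0]+c*l[1],z])
def res(p): return np.concatenate([px(f,W(p,l,.095))-[u0+u/k,v0+v/k] for f,u0,v0,k,P in obs for l,(u,v) in zip(loc,P)])
r=least_squares(res,[.55,0,0]); p=r.x; print("ster",p,r.fun.round(1))
def L(w): d=np.array(w)[:2]-p[:2]; c,sn=np.cos(p[2]),np.sin(p[2]); return np.array([c*d[0]+sn*d[1],-sn*d[0]+c*d[1]]).round(4)
print("toggle tip side",L(S(391,140,.055)),"base",L(S(359,146,.055)),"tip top",L(T(167,85,.055)))
print("panel outer top side",L(S(115,55,.084)),L(S(82,183,.084)),"top",L(T(157,515,.084)),L(T(500,445,.084)))
print("small rim",S(113,495,.061),"foot",S(113,542,0.003))
print("waist rim",S(122,330,.086),"foot",S(128,392,.01))
for n in[(-.065-.085,0),(.065,0)]: print(W(p,n,0))
E
```

```text
ster [ 0.59205717  0.01715085 -0.06174708] [ 0.2 -0.5  0.2 -0.1  0.3 -0.2 -0.2 -0.8  0.4 -0.1 -0.5  0.2  0.2 -0.6
  1.   0.5]
toggle tip side [0.097 0.02 ] base [0.0698 0.0095] tip top [0.1004 0.0205]
panel outer top side [-0.1499  0.0834] [-0.1515 -0.0914] top [-0.1507  0.0898] [-0.1558 -0.0836]
small rim [ 0.48274789 -0.35390362  0.061     ] foot [ 0.47967264 -0.3483715   0.003     ]
waist rim [ 0.47998774 -0.22750476  0.086     ] foot [ 0.48063367 -0.21839179  0.01      ]
[0.44234303 0.02640702 0.        ]
[0.65693329 0.01313984 0.        ]
```

>>> arm_command(
  deltas=[
    [-1, [2.5, 2.4, -0.5], [0, 0, -0.055]],
    [-1, [2.5, 2.4, -0.5], [0, 0, -0.055]],
    [-1, [2.5, 2.4, -0.5], [0, 0, -0.055]],
    [-1, [2.5, 2.4, -0.5], [0, 0, -0.055]],
    [-1, [2.5, 2.4, -0.5], [0, 0, -0.055]],
    [-1, [2.5, 2.4, -0.5], [0, 0, -0.055]],
    [-1, [2.5, 2.4, -0.5], [0, 0, -0.055]],
    [-1, [2.5, 2.4, -0.5], [0, 0, -0.055]],
    [-1, [2.1, 2.4, -0.5], [0, 0, -0.052]],
    [-1, [0, 0, 0], [0, 0, 0]],
  ],
  squeeze=25,
)

```text
time_s: 1.13
tool_pos: [0.4842, -0.3471, 0.185]
tool_rot: [-0.002, 1.0, -0.029, 0.0]
ft_force: [-0.6, 0.6, -1.2]
gripper_width: 1.0
gripper_force: 0.0
```

>>> arm_command(
  deltas=[
    [-1, [-0.2, -0.4, -2.5], [0, 0, 0]],
    [-1, [0, 0, -2.5], [0, 0, 0]],
    [-1, [0, 0, -2.5], [0, 0, 0]],
    [-1, [0, 0, -1.5], [0, 0, 0]],
    [-1, [0, 0, -0.5], [0, 0, 0]],
    [-1, [0, 0, 0], [0, 0, 0]],
    [-1, [0, 0, 0], [0, 0, 0]],
    [-1, [0, 0, 0], [0, 0, 0]],
    [-1, [0, 0, 0], [0, 0, 0]],
    [-1, [0, 0, 0], [0, 0, 0]],
  ],
)

```text
time_s: 1.97
tool_pos: [0.4803, -0.357, 0.093]
tool_rot: [0.001, 1.0, -0.031, 0.001]
ft_force: [-0.5, -0.3, -0.3]
gripper_width: 0.998
gripper_force: 0.0
```

```bash
python3 - <<'E'
from h import *
s=grab_frame("side"); print(get_obs()["tool_pos"],px(s,get_obs()["tool_pos"]),px(s,[.482,-.351,.061]))
crop(s,195,270,100,120,"pics/s2.png",5)
E
```

```text
[ 0.48011412 -0.35683005  0.09266252] [237.24060086 326.68898374] [239.01078717 333.92177649]
```

View pics/s2.png

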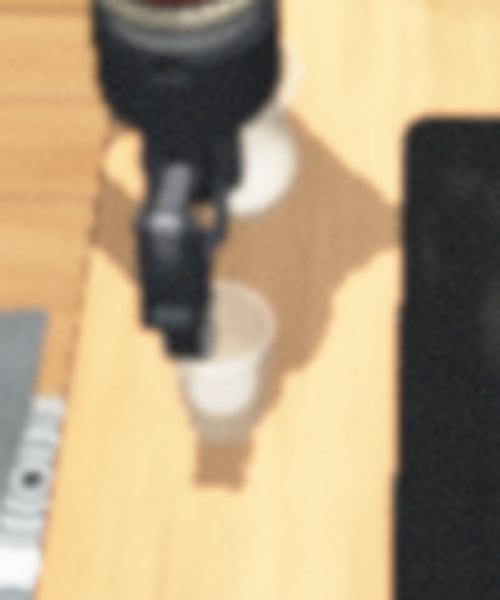

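The near finger's tip is at crop (187,350). The glass rim's right edge is at (275,325), the same place as before, so the glass hasn't moved. I'll check where the finger tip should project.

```bash
python3 - <<'E'
from h import *
s=grab_frame("side"); p=get_obs()["tool_pos"]
for dy in(-.043,-.057):print([px(s,p+[dx,dy,.013]) for dx in(-.011,.011)])
print(ray(s,205+113/3.3,185+495/3.3,.061), ray(s,205+112/3.3,185+545/3.3,0.0))
E
```

```text
[array([229.75725337, 339.18256725]), array([240.42065755, 339.36872491])]
[array([229.08587668, 344.80830828]), array([239.87111095, 344.99821536])]
[ 0.48274789 -0.35390362  0.061     ] [ 0.47886782 -0.34864612  0.        ]
```

>>> arm_command(
  deltas=[
    [-1, [0.3, 0.4, 0], [0, 0, 0]],
    [-1, [0, 0, -2.0], [0, 0, 0]],
    [-1, [0, 0, -2.0], [0, 0, 0]],
    [-1, [0, 0, -2.0], [0, 0, 0]],
    [-1, [0, 0, -1.2], [0, 0, 0]],
    [-1, [0, 0, -0.2], [0, 0, 0]],
    [-1, [0, 0, 0], [0, 0, 0]],
    [0.2, [0, 0, 0], [0, 0, 0]],
    [0.6, [0, 0, 0], [0, 0, 0]],
    [0.6, [0, 0, 0], [0, 0, 0]],
  ],
)

```text
time_s: 2.9
tool_pos: [0.4835, -0.3531, 0.0189]
tool_rot: [0.001, 1.0, -0.031, 0.001]
ft_force: [0.1, -0.1, -0.3]
gripper_width: 0.604
gripper_force: 0.0
```

>>> arm_command(
  deltas=[
    [0.6, [0, 0, 0], [0, 0, 0]],
    [0.6, [0, 0, 0], [0, 0, 0]],
    [0.6, [0, 0, 0], [0, 0, 0]],
    [0.6, [0, 0, 0], [0, 0, 0]],
    [0.6, [0, 0, 0], [0, 0, 0]],
    [0.6, [0, 0, 0], [0, 0, 0]],
    [0.6, [0, 0, 0], [0, 0, 0]],
    [0.6, [0, 0, 0], [0, 0, 0]],
    [0.6, [0, 0, 0], [0, 0, 0]],
    [0.6, [0, 0, 0], [0, 0, 0]],
  ],
)

```text
time_s: 3.73
tool_pos: [0.4836, -0.3531, 0.019]
tool_rot: [0.001, 1.0, -0.031, 0.001]
ft_force: [0.3, 0.5, 7.1]
gripper_width: 0.543
gripper_force: 24.9
```

>>> arm_command(
  deltas=[
    [0.6, [0, 0, 0.5], [0, 0, 0]],
    [0.6, [0, 0, 1.5], [0, 0, 0]],
    [0.6, [0, 0, 2.5], [0, 0, 0]],
    [0.6, [0, 0, 3], [0, 0, 0]],
    [0.6, [0, 0, 3], [0, 0, 0]],
    [0.6, [0, 0, 2.5], [0, 0, 0]],
    [0.6, [0, 0, 1], [0, 0, 0]],
    [0.6, [0, 1, 0], [0, 0, 0]],
    [0.6, [0, 2, 0], [0, 0, 0]],
    [0.6, [0, 2.5, 0], [0, 0, 0]],
  ],
)

```text
time_s: 4.57
tool_pos: [0.4811, -0.2962, 0.1552]
tool_rot: [-0.001, 0.999, -0.032, -0.001]
ft_force: [-0.3, 0.3, 0.2]
gripper_width: 0.541
gripper_force: 25.8
```

>>> arm_command(
  deltas=[
    [0.6, [0, 3, 0], [0, 0, 0]],
    [0.6, [0, 3.5, 0], [0, 0, 0]],
    [0.6, [0, 3.5, 0], [0, 0, 0]],
    [0.6, [0, 3.5, 0], [0, 0, 0]],
    [0.6, [0, 3.5, 0], [0, 0, 0]],
    [0.6, [0, 3.5, 0], [0, 0, 0]],
    [0.6, [0, 3.5, 0], [0, 0, 0]],
    [0.6, [0.3, 3.5, 0], [0, 0, 0]],
    [0.6, [0.4, 3, 0], [0, 0, 0]],
    [0.6, [0, 1.7, 0], [0, 0, 0]],
  ],
)

```text
time_s: 5.4
tool_pos: [0.487, 0.0285, 0.1545]
tool_rot: [-0.001, 1.0, -0.03, -0.002]
ft_force: [1.2, -0.3, -1.2]
gripper_width: 0.544
gripper_force: 25.9
```

>>> arm_command(
  deltas=[
    [0.6, [0, 0, 0], [0, 0, 0]],
    [0.6, [0, 0, -1], [0, 0, 0]],
    [0.6, [0, 0, -1.5], [0, 0, 0]],
    [0.6, [0, 0, -1.5], [0, 0, 0]],
    [0.6, [0, 0, -0.5], [0, 0, 0]],
    [0.6, [0, 0, 0], [0, 0, 0]],
    [0.6, [0, 0, 0], [0, 0, 0]],
    [0.6, [0, 0, 0], [0, 0, 0]],
    [0.6, [0, 0, 0], [0, 0, 0]],
    [0.6, [0, 0, 0], [0, 0, 0]],
  ],
)

```text
time_s: 6.23
tool_pos: [0.4903, 0.0246, 0.1132]
tool_rot: [0.0, 1.0, -0.031, 0.001]
ft_force: [0.7, -0.0, -0.7]
gripper_width: 0.54
gripper_force: 25.9
```

```bash
python3 - <<'E'
from h import *
s=grab_frame("side"); o=get_obs(); print(o["tool_pos"],o["ft_force"])
crop(s,205,150,130,150,"pics/s3.png",4)
E
```

```text
[0.49014642 0.02466903 0.11314554] [-0.17073328  0.17794849 -1.71902314]
```

View pics/s3.png

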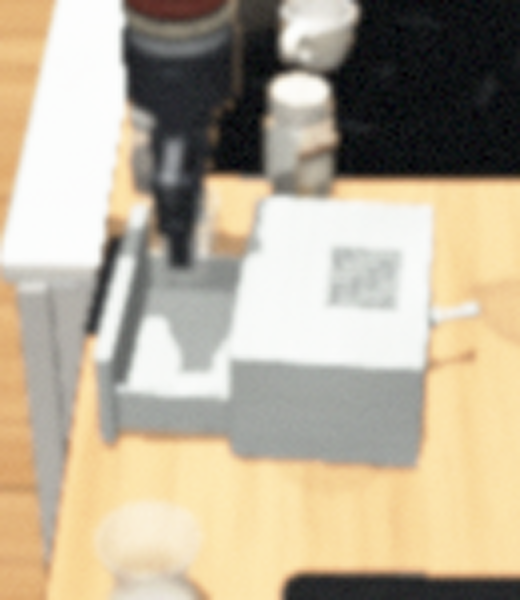

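>>> arm_command(
  deltas=[
    [0.6, [0.1, 0, -1], [0, 0, 0]],
    [0.6, [0, 0, -2], [0, 0, 0]],
    [0.6, [0, 0, -2], [0, 0, 0]],
    [0.6, [0, 0, -1.3], [0, 0, 0]],
    [0.6, [0, 0, -0.6], [0, 0, 0]],
    [0.6, [0, 0, -0.3], [0, 0, 0]],
    [0.6, [0, 0, 0], [0, 0, 0]],
    [0.6, [0, 0, -0.1], [0, 0, 0]],
    [0.6, [0, 0, -0.1], [0, 0, 0]],
    [0.6, [0, 0, 0], [0, 0, 0]],
  ],
)

```text
time_s: 7.12
tool_pos: [0.4913, 0.0248, 0.0391]
tool_rot: [0.0, 1.0, -0.031, 0.001]
ft_force: [0.2, -0.4, -1.0]
gripper_width: 0.54
gripper_force: 25.9
```

>>> arm_command(
  deltas=[
    [0.6, [0, 0, -0.1], [0, 0, 0]],
    [0.6, [0, 0, 0], [0, 0, 0]],
    [0.6, [0, 0, -0.1], [0, 0, 0]],
    [0.6, [0, 0, 0], [0, 0, 0]],
    [0.6, [0, 0, -0.05], [0, 0, 0]],
    [0.6, [0, 0, 0], [0, 0, 0]],
    [0.6, [0, 0, 0], [0, 0, 0]],
    [0.6, [0, 0, 0], [0, 0, 0]],
    [0.6, [0, 0, 0], [0, 0, 0]],
    [0.6, [0, 0, 0], [0, 0, 0]],
  ],
)

```text
time_s: 7.95
tool_pos: [0.4905, 0.0248, 0.0358]
tool_rot: [-0.0, 1.0, -0.031, 0.0]
ft_force: [0.5, 0.3, -1.2]
gripper_width: 0.542
gripper_force: 25.9
```

>>> arm_command(
  deltas=[
    [0.6, [0, 0, -0.1], [0, 0, 0]],
    [0.6, [0, 0, 0], [0, 0, 0]],
    [0.6, [0, 0, 0], [0, 0, 0]],
    [0.6, [0, 0, 0], [0, 0, 0]],
    [0.6, [0, 0, 0], [0, 0, 0]],
    [0.6, [0, 0, 0], [0, 0, 0]],
    [0.6, [0, 0, 0], [0, 0, 0]],
    [0.6, [0, 0, 0], [0, 0, 0]],
    [0.6, [0, 0, 0], [0, 0, 0]],
    [0.6, [0, 0, 0], [0, 0, 0]],
  ],
)

```text
time_s: 8.78
tool_pos: [0.4907, 0.0248, 0.035]
tool_rot: [-0.0, 1.0, -0.031, 0.0]
ft_force: [-0.2, 0.5, 2.1]
gripper_width: 0.544
gripper_force: 25.8
```

>>> arm_command(
  deltas=[
    [0.3, [0, 0, -0.03], [0, 0, 0]],
    [0, [0, 0, 0], [0, 0, 0]],
    [-0.1, [0, 0, 0], [0, 0, 0]],
    [-0.2, [0, 0, 0], [0, 0, 0]],
    [-0.3, [0, 0, 0], [0, 0, 0]],
    [-0.5, [0, 0, 0], [0, 0, 0]],
    [-0.7, [0, 0, 0], [0, 0, 0]],
    [-0.8, [0, 0, 0], [0, 0, 0]],
    [-0.8, [0, 0, 0], [0, 0, 0]],
    [-0.8, [0, 0, 0], [0, 0, 0]],
  ],
)

```text
time_s: 9.62
tool_pos: [0.4904, 0.0248, 0.0344]
tool_rot: [0.0, 1.0, -0.031, -0.0]
ft_force: [0.1, -0.7, 0.3]
gripper_width: 0.897
gripper_force: 0.0
```

>>> arm_command(
  deltas=[
    [-0.8, [0, 0, 0.3], [0, 0, 0]],
    [-0.8, [0, 0, 1], [0, 0, 0]],
    [-0.8, [0, 0, 2], [0, 0, 0]],
    [-0.8, [0, 0, 2.5], [0, 0, 0]],
    [-0.8, [0, 0, 2.5], [0, 0, 0]],
    [-0.8, [0, 0, 2], [0, 0, 0]],
    [-0.8, [0, 0, 1], [0, 0, 0]],
    [0, [0, 0, 0], [0, 0, 0]],
    [1, [0, 0, 0], [0, 0, 0]],
    [1, [-1, 0, 0], [0, 0, 0]],
  ],
)

```text
time_s: 10.45
tool_pos: [0.4806, 0.0248, 0.1467]
tool_rot: [-0.0, 1.0, -0.031, -0.0]
ft_force: [-0.5, -0.8, -0.1]
gripper_width: 0.49
gripper_force: 0.0
```

>>> arm_command(
  deltas=[
    [1, [-1.5, 0.1, 0], [0, 0, 0]],
    [1, [-2, 0.1, 0], [0, 0, 0]],
    [1, [-2, 0.1, 0], [0, 0, 0]],
    [1, [-2, 0.1, 0], [0, 0, 0]],
    [1, [-1.2, 0, 0], [0, 0, 0]],
    [1, [0, 0, -2], [0, 0, 0]],
    [1, [0, 0, -2.5], [0, 0, 0]],
    [1, [0, 0, -2.5], [0, 0, 0]],
    [1, [0, 0, -2], [0, 0, 0]],
    [1, [0, 0, -0.7], [0, 0, 0]],
  ],
)

```text
time_s: 11.28
tool_pos: [0.3879, 0.0293, 0.046]
tool_rot: [-0.0, 1.0, -0.031, -0.005]
ft_force: [-0.8, 0.1, -0.3]
gripper_width: -0.003
gripper_force: 0.0
```

```bash
python3 - <<'E'
from h import *
s=grab_frame("side"); o=get_obs(); print(o["tool_pos"],o["ft_force"],o["gripper_width"])
crop(s,205,150,130,150,"pics/s4.png",4)
E
```

```text
[0.38818341 0.02932303 0.04615645] [-0.49879151  0.36797143 -0.66315798] -0.0030933375348013016
```

View pics/s4.png

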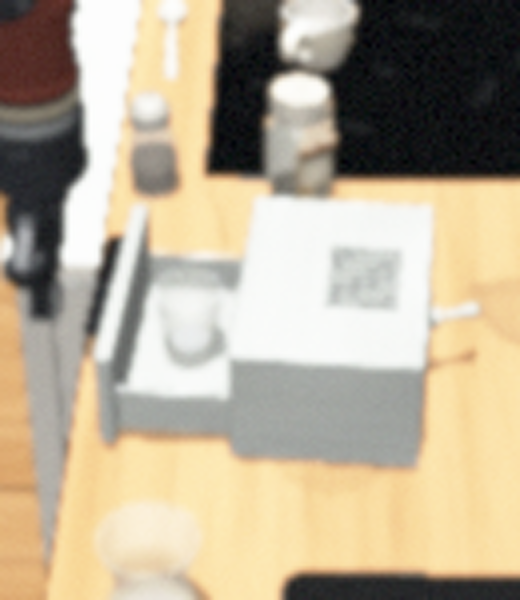

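The glass stands upright in the drawer at crop (190,320), and the shut fingers are in front of the lip. I'll push now.

>>> arm_command(
  deltas=[
    [1, [0.8, -0.05, 0], [0, 0, 0]],
    [1, [0.6, -0.04, 0], [0, 0, 0]],
    [1, [0.3, -0.02, 0], [0, 0, 0]],
    [1, [0.2, -0.01, 0], [0, 0, 0]],
    [1, [0.2, -0.01, 0], [0, 0, 0]],
    [1, [0.2, -0.01, 0], [0, 0, 0]],
    [1, [0.2, -0.01, 0], [0, 0, 0]],
    [1, [0.2, -0.01, 0], [0, 0, 0]],
    [1, [0.2, -0.02, 0], [0, 0, 0]],
    [1, [0.2, -0.02, 0], [0, 0, 0]],
  ],
)

```text
time_s: 12.17
tool_pos: [0.4245, 0.0269, 0.0505]
tool_rot: [-0.0, 1.0, -0.031, -0.0]
ft_force: [-2.4, -0.6, 1.6]
gripper_width: -0.001
gripper_force: 0.8
```

>>> arm_command(
  deltas=[
    [1, [0.3, -0.02, 0], [0, 0, 0]],
    [1, [0.4, -0.03, 0], [0, 0, 0]],
    [1, [0.4, -0.02, 0], [0, 0, 0]],
    [1, [0.4, -0.03, 0], [0, 0, 0]],
    [1, [0.4, -0.02, 0], [0, 0, 0]],
    [1, [0.4, -0.03, 0], [0, 0, 0]],
    [1, [0.4, -0.02, 0], [0, 0, 0]],
    [1, [0.4, -0.03, 0], [0, 0, 0]],
    [1, [0.4, -0.02, 0], [0, 0, 0]],
    [1, [0.4, -0.02, 0], [0, 0, 0]],
  ],
)

```text
time_s: 13.0
tool_pos: [0.4638, 0.0242, 0.0504]
tool_rot: [0.0, 1.0, -0.031, -0.0]
ft_force: [-1.6, -1.0, 0.0]
gripper_width: -0.0
gripper_force: 0.8
```

>>> arm_command(
  deltas=[
    [1, [0.4, -0.02, 0], [0, 0, 0]],
    [1, [0.4, -0.03, 0], [0, 0, 0]],
    [1, [0.4, -0.02, 0], [0, 0, 0]],
    [1, [0.3, -0.02, 0], [0, 0, 0]],
    [1, [0.2, -0.01, 0], [0, 0, 0]],
    [1, [0.2, -0.01, 0], [0, 0, 0]],
    [1, [0.1, -0.01, 0], [0, 0, 0]],
    [1, [0.1, -0.01, 0], [0, 0, 0]],
    [1, [0.1, 0, 0], [0, 0, 0]],
    [1, [0.1, -0.01, 0], [0, 0, 0]],
  ],
)

```text
time_s: 13.83
tool_pos: [0.4865, 0.0231, 0.0505]
tool_rot: [-0.0, 1.0, -0.031, 0.0]
ft_force: [-1.4, -0.8, -0.3]
gripper_width: 0.001
gripper_force: 0.8
```

>>> arm_command(
  deltas=[
    [1, [0.1, -0.01, 0], [0, 0, 0]],
    [1, [0.1, 0, 0], [0, 0, 0]],
    [1, [0.1, -0.01, 0], [0, 0, 0]],
    [1, [0, 0, 0], [0, 0, 0]],
    [1, [0, 0, 0], [0, 0, 0]],
    [1, [0, 0, 0], [0, 0, 0]],
    [1, [0, 0, 0], [0, 0, 0]],
    [1, [0, 0, 0], [0, 0, 0]],
    [1, [0, 0, 0], [0, 0, 0]],
    [1, [0, 0, 0], [0, 0, 0]],
  ],
)

```text
time_s: 14.67
tool_pos: [0.4898, 0.0229, 0.0507]
tool_rot: [-0.0, 1.0, -0.031, 0.0]
ft_force: [-0.1, 0.0, -0.9]
gripper_width: 0.0
gripper_force: 0.1
```

Not at the stop yet, so I'll keep going in small steps.

>>> arm_command(
  deltas=[
    [1, [0.1, -0.01, 0], [0, 0, 0]],
    [1, [0.1, 0, 0], [0, 0, 0]],
    [1, [0.1, -0.01, 0], [0, 0, 0]],
    [1, [0, 0, 0], [0, 0, 0]],
    [1, [0, 0, 0], [0, 0, 0]],
    [1, [0, 0, 0], [0, 0, 0]],
    [1, [0, 0, 0], [0, 0, 0]],
    [1, [0, 0, 0], [0, 0, 0]],
    [1, [0, 0, 0], [0, 0, 0]],
    [1, [0, 0, 0], [0, 0, 0]],
  ],
)

```text
time_s: 15.5
tool_pos: [0.492, 0.0227, 0.0504]
tool_rot: [-0.0, 1.0, -0.031, -0.0]
ft_force: [-4.2, 0.4, 3.3]
gripper_width: -0.001
gripper_force: 2.1
```

>>> arm_command(
  deltas=[
    [1, [0.1, -0.01, 0], [0, 0, 0]],
    [1, [0.1, 0, 0], [0, 0, 0]],
    [1, [0, 0, 0], [0, 0, 0]],
    [1, [0, 0, 0], [0, 0, 0]],
    [1, [0, 0, 0], [0, 0, 0]],
    [1, [0, 0, 0], [0, 0, 0]],
    [1, [0, 0, 0], [0, 0, 0]],
    [1, [0, 0, 0], [0, 0, 0]],
    [1, [0, 0, 0], [0, 0, 0]],
    [1, [0, 0, 0], [0, 0, 0]],
  ],
)

```text
time_s: 16.33
tool_pos: [0.492, 0.0227, 0.0501]
tool_rot: [-0.0, 1.0, -0.031, -0.003]
ft_force: [-8.4, 0.6, 6.4]
gripper_width: -0.001
gripper_force: 4.4
```

>>> arm_command(
  deltas=[
    [1, [-0.5, 0.03, 0], [0, 0, 0]],
    [1, [-1, 0.05, 0], [0, 0, 0]],
    [1, [-1.5, 0.1, 0], [0, 0, 0]],
    [1, [0, 0, 2], [0, 0, 0]],
    [1, [0, 0, 3], [0, 0, 0]],
    [1, [0, 0, 3], [0, 0, 0]],
    [1, [0, 0, 3], [0, 0, 0]],
    [1, [0, 0, 2], [0, 0, 0]],
    [1, [1.0, 0.2, 0], [0, 0, 0]],
    [1, [2.0, 0.4, 0], [0, 0, 0]],
  ],
)

```text
time_s: 17.17
tool_pos: [0.4953, 0.0302, 0.1823]
tool_rot: [0.0, 1.0, -0.031, 0.003]
ft_force: [0.4, -0.1, -0.4]
gripper_width: 0.002
gripper_force: 0.0
```

>>> arm_command(
  deltas=[
    [1, [3, 0.6, 0], [0, 0, 0]],
    [1, [3, 0.6, 0], [0, 0, 0]],
    [1, [3, 0.6, 0], [0, 0, 0]],
    [1, [3, 0.6, 0], [0, 0, 0]],
    [1, [3, 0.6, 0], [0, 0, 0]],
    [1, [3, 0.6, 0], [0, 0, 0]],
    [1, [1.8, 0.4, 0], [0, 0, 0]],
    [1, [0, 0, 0], [0, 0, 0]],
    [1, [0, 0, -1.5], [0, 0, 0]],
    [1, [0, 0, -1.5], [0, 0, 0]],
  ],
)

```text
time_s: 18.0
tool_pos: [0.6923, 0.0703, 0.1496]
tool_rot: [0.0, 1.0, -0.031, 0.001]
ft_force: [-0.5, 1.4, -0.4]
gripper_width: -0.003
gripper_force: 0.0
```

```bash
python3 - <<'E'
from h import *
s=grab_frame("side");t=grab_frame("top"); o=get_obs(); print(o["tool_pos"],o["tool_rot"],o["ft_force"])
a=cv2.resize(s["color"][150:300,225:355],None,fx=4,fy=4,interpolation=cv2.INTER_CUBIC)[:,:420]
a=cv2.resize(s["color"][150:300,235:335],(400,600),interpolation=cv2.INTER_CUBIC)
b=cv2.resize(t["color"][140:265,250:333],(400,600),interpolation=cv2.INTER_CUBIC)
cv2.imwrite("pics/st5.png",np.hstack([a,b])[:,:,::-1])
E
```

```text
[0.68772783 0.0701123  0.14446089] [ 2.06734731e-04  9.99500379e-01 -3.11955196e-02 -5.07825965e-03] [-0.61502729 -0.23113295 -0.38340468]
```

View pics/st5.png

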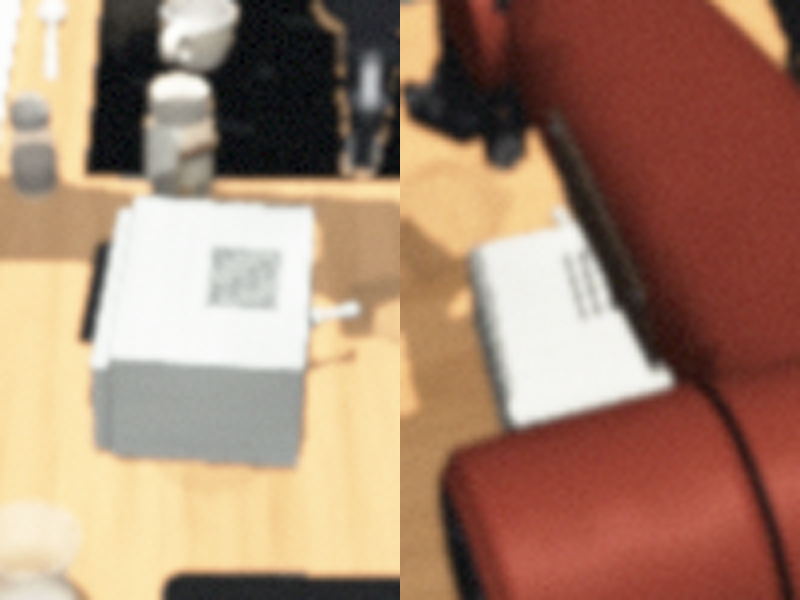

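>>> arm_command(
  deltas=[
    [1, [0, 0, -2], [0, 0, 0]],
    [1, [0, 0, -2.5], [0, 0, 0]],
    [1, [0, 0, -2.5], [0, 0, 0]],
    [1, [0, 0, -2], [0, 0, 0]],
    [1, [0, 0, -0.5], [0, 0, 0]],
    [1, [0, 0, 0], [0, 0, 0]],
    [1, [0, 0, 0], [0, 0, 0]],
    [1, [0, 0, 0], [0, 0, 0]],
    [1, [0, 0, 0], [0, 0, 0]],
    [1, [0, 0, 0], [0, 0, 0]],
  ],
)

```text
time_s: 18.93
tool_pos: [0.6938, 0.0703, 0.0576]
tool_rot: [-0.0, 1.0, -0.031, 0.002]
ft_force: [-1.0, 0.1, 0.3]
gripper_width: 0.002
gripper_force: 0.0
```

>>> arm_command(
  deltas=[
    [1, [0, 0, -0.6], [0, 0, 0]],
    [1, [0, 0, -0.5], [0, 0, 0]],
    [1, [-0.02, -0.4, 0], [0, 0, 0]],
    [1, [-0.02, -0.4, 0], [0, 0, 0]],
    [1, [-0.02, -0.4, 0], [0, 0, 0]],
    [1, [-0.02, -0.3, 0], [0, 0, 0]],
    [1, [0, 0, 0], [0, 0, 0]],
    [1, [0, 0, 0], [0, 0, 0]],
    [1, [0, 0, 0], [0, 0, 0]],
    [1, [0, 0, 0], [0, 0, 0]],
  ],
)

```text
time_s: 19.77
tool_pos: [0.6917, 0.0555, 0.0446]
tool_rot: [-0.0, 1.0, -0.031, 0.0]
ft_force: [-0.0, -0.2, -1.0]
gripper_width: 0.001
gripper_force: 0.0
```

>>> arm_command(
  deltas=[
    [1, [-0.01, -0.1, 0], [0, 0, 0]],
    [1, [0, -0.1, 0], [0, 0, 0]],
    [1, [-0.01, -0.1, 0], [0, 0, 0]],
    [1, [0, 0, 0], [0, 0, 0]],
    [1, [0, 0, 0], [0, 0, 0]],
    [1, [0, 0, 0], [0, 0, 0]],
    [1, [0, 0, 0], [0, 0, 0]],
    [1, [0, 0, 0], [0, 0, 0]],
    [1, [0, 0, 0], [0, 0, 0]],
    [1, [0, 0, 0], [0, 0, 0]],
  ],
)

```text
time_s: 20.6
tool_pos: [0.6915, 0.0524, 0.0445]
tool_rot: [-0.0, 1.0, -0.031, 0.0]
ft_force: [-0.3, -1.7, -0.9]
gripper_width: 0.003
gripper_force: 0.0
```

>>> arm_command(
  deltas=[
    [1, [-0.01, -0.1, 0], [0, 0, 0]],
    [1, [0, -0.1, 0], [0, 0, 0]],
    [1, [-0.01, -0.1, 0], [0, 0, 0]],
    [1, [0, 0, 0], [0, 0, 0]],
    [1, [0, 0, 0], [0, 0, 0]],
    [1, [0, 0, 0], [0, 0, 0]],
    [1, [0, 0, 0], [0, 0, 0]],
    [1, [0, 0, 0], [0, 0, 0]],
    [1, [0, 0, 0], [0, 0, 0]],
    [1, [0, 0, 0], [0, 0, 0]],
  ],
)

```text
time_s: 21.43
tool_pos: [0.6916, 0.0495, 0.0446]
tool_rot: [-0.0, 1.0, -0.031, 0.0]
ft_force: [1.5, 4.3, -1.5]
gripper_width: -0.001
gripper_force: 2.0
```

>>> arm_command(
  deltas=[
    [1, [-0.01, -0.1, 0], [0, 0, 0]],
    [1, [0, -0.1, 0], [0, 0, 0]],
    [1, [-0.01, -0.1, 0], [0, 0, 0]],
    [1, [0, -0.1, 0], [0, 0, 0]],
    [1, [-0.01, -0.1, 0], [0, 0, 0]],
    [1, [0, -0.1, 0], [0, 0, 0]],
    [1, [0, 0, 0], [0, 0, 0]],
    [1, [0, 0, 0], [0, 0, 0]],
    [1, [0, 0, 0], [0, 0, 0]],
    [1, [0, 0, 0], [0, 0, 0]],
  ],
)

```text
time_s: 22.27
tool_pos: [0.6906, 0.0431, 0.0445]
tool_rot: [0.0, 1.0, -0.031, -0.0]
ft_force: [0.1, -0.1, 1.7]
gripper_width: 0.0
gripper_force: 0.8
```

>>> arm_command(
  deltas=[
    [1, [-0.01, -0.1, 0], [0, 0, 0]],
    [1, [0, -0.1, 0], [0, 0, 0]],
    [1, [-0.01, -0.1, 0], [0, 0, 0]],
    [1, [0, -0.1, 0], [0, 0, 0]],
    [1, [0, 0, 0], [0, 0, 0]],
    [1, [0, 0, 0], [0, 0, 0]],
    [1, [0, 0, 0], [0, 0, 0]],
    [1, [0, 0, 0], [0, 0, 0]],
    [1, [0, 0, 0], [0, 0, 0]],
    [1, [0, 0, 0], [0, 0, 0]],
  ],
)

```text
time_s: 23.1
tool_pos: [0.6907, 0.0393, 0.0445]
tool_rot: [0.0, 1.0, -0.031, -0.0]
ft_force: [-0.3, -1.1, 0.8]
gripper_width: 0.004
gripper_force: 0.0
```

>>> arm_command(
  deltas=[
    [1, [-0.01, -0.1, 0], [0, 0, 0]],
    [1, [0, -0.1, 0], [0, 0, 0]],
    [1, [-0.01, -0.1, 0], [0, 0, 0]],
    [1, [0, 0, 0], [0, 0, 0]],
    [1, [0, 0, 0], [0, 0, 0]],
    [1, [0, 0, 0], [0, 0, 0]],
    [1, [0, 0, 0], [0, 0, 0]],
    [1, [0, 0, 0], [0, 0, 0]],
    [1, [0, 0, 0], [0, 0, 0]],
    [1, [0, 0, 0], [0, 0, 0]],
  ],
)

```text
time_s: 23.93
tool_pos: [0.6906, 0.0364, 0.0445]
tool_rot: [-0.0, 1.0, -0.031, 0.0]
ft_force: [-0.2, -0.4, 0.4]
gripper_width: -0.0
gripper_force: 0.0
```

>>> arm_command(
  deltas=[
    [1, [0.03, 0.5, 0], [0, 0, 0]],
    [1, [0.06, 1, 0], [0, 0, 0]],
    [1, [0.06, 1, 0], [0, 0, 0]],
    [1, [0, 0, 1.5], [0, 0, 0]],
    [1, [0, 0, 2.5], [0, 0, 0]],
    [1, [0, 0, 3], [0, 0, 0]],
    [1, [0, 0, 3], [0, 0, 0]],
    [1, [0, 0, 3], [0, 0, 0]],
    [1, [0, 0, 1], [0, 0, 0]],
    [1, [0, 0, 0], [0, 0, 0]],
  ],
)

```text
time_s: 24.77
tool_pos: [0.6953, 0.0618, 0.1908]
tool_rot: [-0.0, 1.0, -0.031, 0.005]
ft_force: [0.3, -0.3, 0.4]
gripper_width: -0.002
gripper_force: 0.0
```

```bash
python3 - <<'E'
from h import *
s=grab_frame("side"); o=get_obs(); print(o["tool_pos"],o["ft_force"])
crop(s,205,150,160,150,"pics/s6.png",4)
E
```

```text
[0.69340454 0.06167744 0.18725478] [-0.61537943 -0.87233569 -0.36832735]
```

View pics/s6.png

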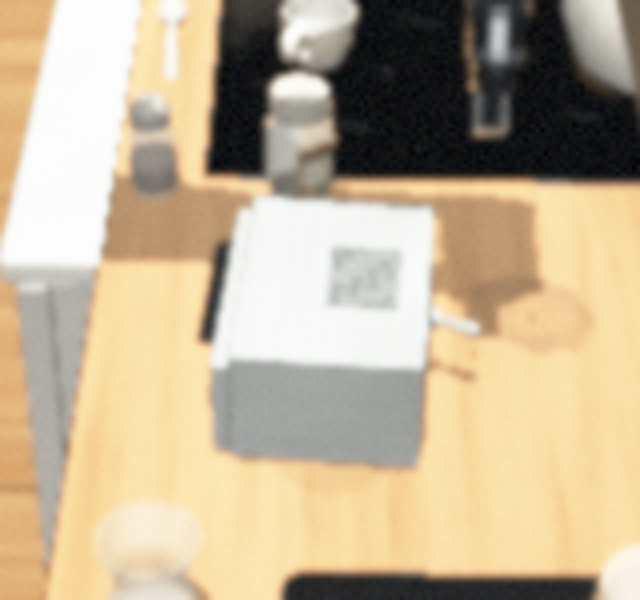

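The toggle bat now runs from crop (433,317) to (478,328), so it points right (on). The drawer is shut, the bystanders haven't moved and the arm is clear of everything.

```bash
python3 -c "from station import *; print(finish_job())"
```

```text
the job is handed in; nothing more can be done
None
```

The job is handed in: the tumbler was set down upright in the drawer, the drawer was pushed shut to its stop, and the toggle was flipped to the right (on). The bystanders in the last picture stood where they were, and it took about 25 s of the 64 s allowed.

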